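Tip the standing dressing carton over into its taped place

ROBOT

A 6-joint arm with a two-finger parallel gripper is mounted at the origin on a cart in front of the work surface, level with it; the furniture and walls round the work are solid. World frame = base frame: x ahead of the robot, y to its left, z up, the work surface at z = 0. Lengths are in m, angles in degrees, forces in N, time in s.
With the tool pointing down it reaches from about 0.35 to 0.875 m from the base axis. Payload 4.2 kg.
Tool frame: the origin (TCP) lies at the very end of the fingers, on their centre line; the grasp point (between the pads) lies 19 mm behind it (tcp_to_grasp is the z of the grasp point in the tool frame, in m); z points along the fingers, y is the direction in which the jaws open and shut (so a half turn about z gives the same grasp; the last joint's range is limited). The gripper opens to 87 mm and grips with 3 to 60 N. Pads are 19 mm wide; open, the fingers measure 117 mm over their backs; the gripper's body (75 mm by 190 mm) begins 51 mm behind the grasp point.
Start: joints at [83.056, 22.042, 0.453, 0, -68.411, -14.817], TCP at [0.232, 0.58, 0.223] pointing down, gripper open.
Joint ranges: [-179.83, 179.83], [-69.29, 118.12], [-61.27, 80.66], [-181.25, 117.63], [-171.15, -9.14], [-177.46, 177.46]. Speed limits (degrees/s): [159.86, 159.86, 180, 180, 180, 180].

INTERFACE

Orientations are given as a 3x3 rotation matrix whose columns are the frame's x, y, z axes.
In Python, from station import sense, capture, camera_params, finish_job, tcp_to_grasp gives the robot as it stands.
- The arm moves only by the shell command python3 -m inch 'ROWS'. ROWS is JSON, a list of rows, each an object of numbers: "jaw": the closure in counts, from 0 (fully open) to 255 (shut); "x", "y", "z": the shift along the world's x, y, z normalised to -1 to 1, where 1 is 0.06 m; "ax", "ay", "az": the turn, a rotation vector about the world's x, y, z normalised to -1 to 1, where 1 is 10 degrees. A call has 1 to 12 rows; each row shifts and turns the pose as measured when the row begins; what a row does not reach is not made up. A row lasts 1/8 s, in which the tool goes at most 62.5 mm and 10.7 degrees, less where a joint would pass 70% of its speed; a pose out of reach is approached as far as the arm can. A call with a number of a shift or a turn outside -1 to 1 is refused whole. A call with a gripper value outside its range is refused whole. The fingers move at their own pace and stop on an object; the grip force is fixed at half the most. Time passes only in rows, so rows that do not move let the fingers close. It gives the time, the measured TCP pose, the force and the opening at its end, in the units of the state.
- sense(): the state, without advancing time (a new reading comes with each control period).
- capture(name): name is "side" or "top" or "wrist"; returns the picture (400x640x3 uint8, red, green, blue); there is no depth.
- camera_params(name): a dict with "vfov" (degrees; the focal length in pixels is half the picture's height over the tangent of half this angle, whatever the lens; pixels are square), "cx", "cy" (the principal point, pixels), "R" (3x3) and "t" (3): a world point X has camera coordinates R X + t. Camera axes: x right, y down, z forward; pixel columns grow to the right and rows downward; lengths in m; the calibration is good to about 2 mm. The wrist camera is an equidistant fisheye: a pixel r from the principal point sees the ray r / f radians off the axis. A picture is of the moment at which its call begins: read the wrist's pose just before it. camera_params takes no time and is no camera call; for the wrist camera it gives the pose at the moment of the call.
- finish_job(): hands the job in, once; it reports no verdict.
The state is a dict: "time_s": time; "joints": joint angles; "joint_velocities": joint speeds; "effort": joint torques, N m; "tcp_pos": TCP position; "ee_rot": TCP orientation; "wrist_force": force on the tool from outside, world axes, zero at the start; "moment": the same for the moment, N m; "gripper_width": opening from 0.0 (shut) to 1.0 (fully open).
Only numpy, scipy, OpenCV 4.12 (cv2) and the standard library are available. Lean on these libraries where they do the work, as an engineer would, in place of code of your own. Each camera call takes 0.05 s, during which the arm holds its last target.

TASK

The white carton of compresses stands on its small end beside the place marked for it, a rectangle of grey tape on the worktop. Push it over with the fingertips, high up, so that it falls flat on its broad side towards the taped rectangle, and push it along until the whole carton lies within the outer edge of the tape. Push gently, never squeeze the carton or lift it off the worktop, and leave the bottles, packets and other things where they are.

Things in the scene. Friction and masses are not known exactly. Their poses are not given: they have to be found in the camera images.
- carton: White cardboard carton 116 x 227 x 74 mm, at first standing on a 116 x 74 mm end. Origin: centre of one broad 116 x 227 mm face. x: along the 116 mm width. y: along the 227 mm length, from the upper end down to the foot as it stands. z: through the thickness, from this broad face to the other; as it stands level, towards the tape rectangle or away from it; vertical when it lies flat.
- carton_mid (a point): Centre of the carton's volume: 113.5 mm above the worktop while it stands, 37 mm when it lies flat. The carton weighs 0.12 to 0.21 kg; leant by about 0.32 rad over the foot edge nearest the rectangle it falls by itself, and then lies with its foot end where that edge was.
- carton_c1 (a point): Corner of the carton seen square on to its broad face, half way through the 74 mm thickness: at the foot end, on the + x side.
- carton_c2 (a point): Corner of the carton seen square on to its broad face, half way through the 74 mm thickness: at the foot end, on the - x side.
- carton_c3 (a point): Corner of the carton seen square on to its broad face, half way through the 74 mm thickness: at the upper end, on the - x side.
- carton_c4 (a point): Corner of the carton seen square on to its broad face, half way through the 74 mm thickness: at the upper end, on the + x side.
- carton_foot_a (a point): Middle of the foot edge (116 mm long) of the broad face that holds the carton's origin.
- carton_foot_b (a point): Middle of the foot edge of the opposite broad face, 74 mm from carton_foot_a.
- frame_center (a point): Centre, on the worktop (z = 0), of the flat tape rectangle, 286 mm (its y) x 184 mm (its x) over the outer edges; tape 14 mm wide, nothing to catch on. Its y lies in line with the carton's fall within 0.06 rad. The carton stands on either side of it, its foot 10 to 60 mm outside the tape, so once tipped it sticks out at the foot end and must be pushed on by that end.
- box_steel: Closed stainless instrument box, 76 x 196 x 62 mm with a wire loop, fixed at the back. Origin: centre of its underside, long axis y. Leave alone.
- white_bottle: White bottle, 61 mm across, 150 mm tall, at the back. Origin: centre of its underside, as for the others. Leave alone.
- brown_bottle: Brown glass bottle, 60 mm across, 142 mm tall, just behind the work. Leave alone.
- tall_bottle_l: Tall white bottle with a red label, 69 mm across, 207 mm tall, at the back left. Leave alone.
- tall_bottle_r: Tall white bottle with a red label, 69 mm across, 207 mm tall, at the back right. Leave alone.
- roll: Roll of tape standing on end, 33 mm across, 60 mm tall, between the work and the steel box. Leave alone.
- needles: Flat needle packet, 30 x 86 x 9 mm, at the back right. Leave alone.
- gauze_pad: Flat gauze pad, 37 x 57 x 10 mm, near the front left. Leave alone.

How it is judged (in metres and radians):
On the way:
1. the carton has been tipped over and lies flat on a broad side ((angle between carton's own z axis and vertical below 0.08 rad or angle between carton's own z axis and vertical above 3.06 rad)), for 0.2 s.
At the end, for the whole second after the job is handed in: The carton lies flat on a broad side (within 0.08 rad) on the worktop, all four corners within the outer edge of the tape rectangle (286 x 184 mm), at rest (x of carton_c1 in the frame of frame_center between -0.092 and 0.092 m and y of carton_c1 in the frame of frame_center between -0.143 and 0.143 m and x of carton_c2 in the frame of frame_center between -0.092 and 0.092 m and y of carton_c2 in the frame of frame_center between -0.143 and 0.143 m and x of carton_c3 in the frame of frame_center between -0.092 and 0.092 m and y of carton_c3 in the frame of frame_center between -0.143 and 0.143 m and x of carton_c4 in the frame of frame_center between -0.092 and 0.092 m and y of carton_c4 in the frame of frame_center between -0.143 and 0.143 m and (angle between carton's own z axis and vertical below 0.08 rad or angle between carton's own z axis and vertical above 3.06 rad) and height (world z) of carton_mid below 0.045 m and linear speed of carton below 0.02 m/s); the robot touches nothing.
It fails at once if the carton is lifted: both its foot edges are more than 20 mm above the worktop (height (world z) of each of carton_foot_a, carton_foot_b above 0.02 m).
It fails at once if the fingers squeeze or strike the carton with more than 18 N (contact force between the fingers and carton above 18 N).
It fails at once if a bystander is moved by more than 12 mm or knocked over (distance of any of white_bottle, brown_bottle, tall_bottle_l, tall_bottle_r, roll, needles, gauze_pad from where it was at the start of the episode above 0.012 m or angle between any of white_bottle, brown_bottle, tall_bottle_l, tall_bottle_r, roll, needles, gauze_pad's own z axis and vertical above 0.3 rad).
It also fails if it takes over 40 s, if anything falls off the work surface, if the arm or the gripper's body presses on something with over 40 N, if the wrist force passes 120 N, or if a joint passes its speed limit or range.

## Working session

There is one attempt and no reset: what is moved stays moved. The work goes in short steps, Python scripts to look and compute and a shell command to move; the robot and the scene stay as the last step left them, time stands still between calls to the robot, and variables do not carry over. Pictures are saved under pics/ and viewed, and the job is handed in when it is done.

```bash
mkdir -p pics; ls; cat > h.py <<'E'
import numpy as np,cv2
from station import *
def snap(n,f):
    cp=camera_params(n); im=capture(n); cv2.imwrite('pics/'+f,im[:,:,::-1]); return cp,im
def back(cp,u,v,z=0.,H=400):
    f=H/2/np.tan(np.radians(cp['vfov'])/2)
    R=np.array(cp['R']);t=np.array(cp['t'])
    d=R.T@np.array([(u-cp['cx'])/f,(v-cp['cy'])/f,1]);c=-R.T@t
    return c+d*(z-c[2])/d[2]
def proj(cp,X,H=400):
    f=H/2/np.tan(np.radians(cp['vfov'])/2)
    p=np.array(cp['R'])@np.array(X)+np.array(cp['t'])
    return np.array([cp['cx']+f*p[0]/p[2],cp['cy']+f*p[1]/p[2]])
E
python3 - <<'E'
from h import *
import json
for n in ('top','side'):
    cp,im=snap(n,n+'0.png'); json.dump({k:np.array(v).tolist() for k,v in cp.items()},open(n+'.json','w'));print(n,cp)
print(sense())
E
```

```text
pics
top {'vfov': 44.909716301103884, 'cx': 315.5519119382307, 'cy': 199.5889692936333, 'R': array([[-0.37583142, -0.92664905, -0.00850209],
       [-0.81063925,  0.33319784, -0.48150099],
       [ 0.44901531, -0.17407107, -0.87640431]]), 't': array([0.29612169, 0.49472432, 1.36305206])}
side {'vfov': 51.241461960573204, 'cx': 322.285326853951, 'cy': 198.3977775583213, 'R': array([[-0.84200009, -0.53933129,  0.01255394],
       [-0.25945221,  0.38443292, -0.88594349],
       [ 0.4729909 , -0.74922165, -0.46362326]]), 't': array([0.49915278, 0.23667479, 1.16199443])}
{'time_s': 0.1, 'joints': array([ 8.30564913e+01,  2.20877637e+01,  3.88075529e-01, -2.22146027e-02,
       -6.84105890e+01, -1.48175283e+01]), 'joint_velocities': array([ 0.05732877, -0.22501889,  0.16795429,  0.05742226, -0.04764208,
       -0.06104466]), 'effort': array([-4.84754109e-04, -3.91691065e+01,  1.87934786e+01,  4.23196614e+00,
        1.34064595e-02, -7.68697942e-05]), 'tcp_pos': array([0.23150165, 0.57998081, 0.22156537]), 'ee_rot': array([[ 9.28685169e-01, -3.70868586e-01, -5.90548252e-04],
       [-3.70869029e-01, -9.28683303e-01, -1.86697334e-03],
       [ 1.43969463e-04,  1.95284651e-03, -9.99998083e-01]]), 'wrist_force': array([-0.78015059, -0.7003575 ,  0.72748942]), 'moment': array([-0.00044861,  0.01560807,  0.01287599]), 'gripper_width': 0.9986126987777524}
```

View pics/top0.png

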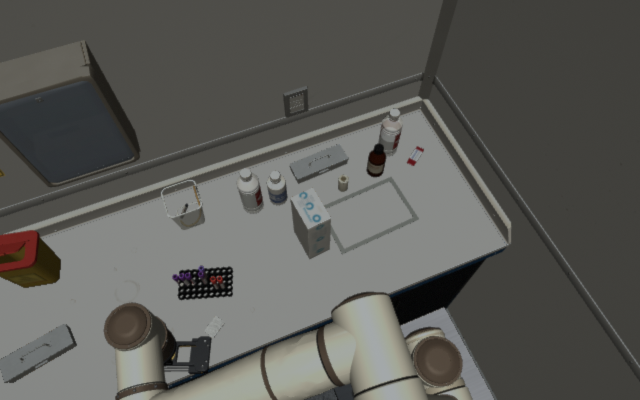

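View pics/side0.png

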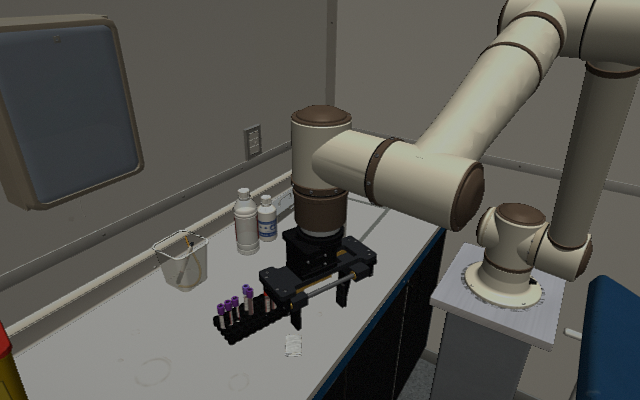

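The top view shows the carton at about (312,223), the tape rectangle at about (370,215), and the arm away at lower left. The arm hides the carton in the side view. I'll enlarge the top view.

```bash
python3 - <<'E'
import cv2
im=cv2.imread('pics/top0.png')
cv2.imwrite('pics/t0c.png',cv2.resize(im[160:270,270:430],None,fx=5,fy=5,interpolation=cv2.INTER_CUBIC))
E
```

```text
(no output)
```

View pics/t0c.png

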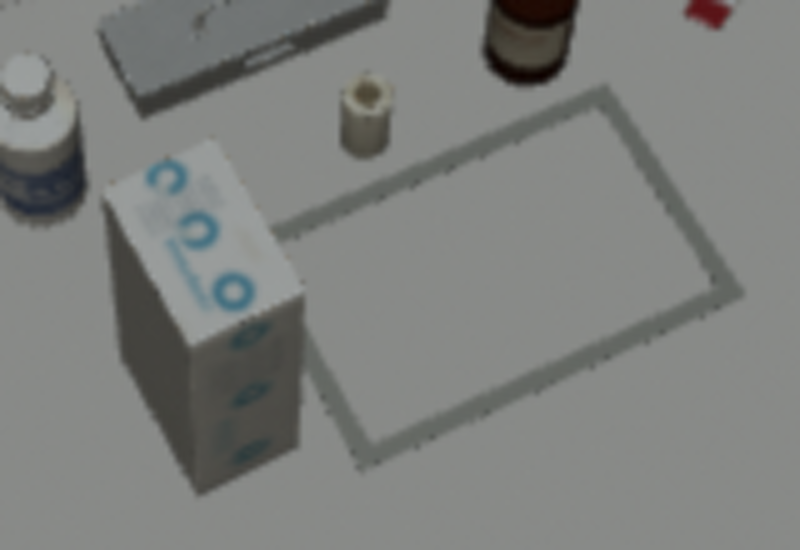

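```bash
cat >> h.py <<'E'
from scipy.optimize import least_squares
def c2f(p,ox,oy,s): p=np.array(p,float); return (p+.5)/s-.5+np.array([ox,oy])
def rot(a): return np.array([[np.cos(a),-np.sin(a)],[np.sin(a),np.cos(a)]])
E
python3 - <<'E'
from h import *
cp=camera_params('top')
g=lambda L:[c2f(p,270,160,5) for p in L]
for n,z,L in (('tape',0,[(362,470),(743,292),(604,84),(280,226)]),('top',.227,[(103,193),(212,140),(304,290),(191,348)]),('foot',0,[(122,360),(299,447),(200,495)])):
    for q in g(L): print(n,back(cp,*q,z).round(4))
# carton fit: center, yaw (e1 = thickness 74 dir)
obs=[((-1,-1,1),(191,348)),((-1,1,1),(103,193)),((1,1,1),(212,140)),((1,-1,1),(304,290)),((-1,1,0),(122,360)),((1,-1,0),(299,447)),((-1,-1,0),(200,495))]
def X(p,s):
    # local a: thickness toward tape ; b: width
    l=rot(p[2])@np.array([s[0]*.037,s[1]*.058]); return [p[0]+l[0],p[1]+l[1],s[2]*.227]
from itertools import product
best=None
for a0 in np.linspace(-3,3,13):
  r=least_squares(lambda p:np.concatenate([proj(cp,X(p,s))-c2f(q,270,160,5) for s,q in obs]),[.6,0.1,a0])
  if best is None or r.cost<best.cost: best=r
print('carton',best.x,np.degrees(best.x[2]),best.cost,best.fun.round(1))
tob=[((-1,-1),(362,470)),((1,-1),(743,292)),((1,1),(604,84))]
def T(p,s):
    l=rot(p[2])@np.array([s[0]*.143,s[1]*.092]); return [p[0]+l[0],p[1]+l[1],0]
b2=None
for a0 in np.linspace(-3,3,13):
  r=least_squares(lambda p:np.concatenate([proj(cp,T(p,s))-c2f(q,270,160,5) for s,q in tob]),[.6,0,a0])
  if b2 is None or r.cost<b2.cost:b2=r
print('tape',b2.x,np.degrees(b2.x[2]),b2.cost,b2.fun.round(1))
c=best.x;l=rot(b2.x[2]).T@(c[:2]-b2.x[:2]);print('carton in tape frame',l)
for nm,(u,v) in dict(roll=(343,190),brown=(375.5,175),wb=(278,201)).items(): 
    p=back(cp,u,v,0);print(nm,p, rot(b2.x[2]).T@(p[:2]-b2.x[:2]))
E
```

```text
tape [0.4216 0.0576 0.    ]
tape [ 0.4422 -0.2262  0.    ]
tape [ 0.622 -0.213  0.   ]
tape [0.6043 0.038  0.    ]
top [0.5511 0.1721 0.227 ]
top [0.5599 0.1015 0.227 ]
top [0.4505 0.0901 0.227 ]
top [0.4412 0.1616 0.227 ]
foot [0.5519 0.1717 0.    ]
foot [0.4514 0.0886 0.    ]
foot [0.4449 0.1595 0.    ]
carton [0.50188786 0.13069665 4.81935225] 276.1285441120194 4.934073429577982 [ 0.2  0.2 -1.1 -1.1 -0.  -1.2  1.1  0.4 -1.  -0.8  0.6  0.8  0.   1.5]
tape [ 0.52275256 -0.07766642  4.78159931] 273.96545958189233 0.34953965060318704 [-0.2  0.3  0.3  0.3 -0.1 -0.6]
carton in tape frame [-0.20930713 -0.00640537]
roll [ 0.63465423 -0.03913437  0.        ] [-0.03070123  0.11429846]
brown [ 0.64682075 -0.16772729  0.        ] [0.09842521 0.11754299]
wb [0.67889976 0.18124296 0.        ] [-0.24749115  0.17367827]
```

Measured in the tape frame, the carton's near foot edge is about 29 mm outside the tape and the sideways offset is about 6 mm. It falls along roughly (0.107, -0.994). I'll go to a standoff behind the carton with the jaws half open across its width.

```bash
python3 -m inch '[{"jaw":120,"x":0.5,"y":-0.7,"az":-0.8},{"jaw":120,"x":0.5,"y":-0.7,"az":-0.8},{"jaw":120,"x":0.5,"y":-0.7,"az":-0.8},{"jaw":120,"x":0.5,"y":-0.7,"az":-0.8},{"jaw":120,"x":0.5,"y":-0.7,"az":-0.8},{"jaw":120,"x":0.5,"y":-0.7,"az":-0.8},{"jaw":120}]'; python3 -c "
from station import *
s=sense();print(s['ee_rot'].round(3),s['tcp_pos'],s['joints'].round(0))"
```

```text
[[ 0.929 -0.371 -0.001]
 [-0.371 -0.929 -0.002]
 [ 0.     0.002 -1.   ]] [0.23150165 0.57998081 0.22156537] [ 83.  22.   0.  -0. -68. -15.]$[0]: bad value
```

```bash
python3 -m inch '[{"jaw":120,"x":0.5,"y":-0.7,"z":0,"ax":0,"ay":0,"az":-0.8}]'; python3 -m inch --help | head -30
```

```text
time_s: 0.22
tcp_pos: [0.2606, 0.5391, 0.2202]
ee_rot: [[0.868, -0.497, -0.001], [-0.497, -0.868, -0.003], [0.0, 0.003, -1.0]]
wrist_force: [1.5, -0.7, 0.7]
gripper_width: 0.948invalid input: not JSON, or not a number
```

All keys are required in every row. I'll continue the approach.

```bash
python3 -m inch '[{"jaw":120,"x":0.5,"y":-0.7,"z":0,"ax":0,"ay":0,"az":-0.8},{"jaw":120,"x":0.5,"y":-0.7,"z":0,"ax":0,"ay":0,"az":-0.8},{"jaw":120,"x":0.5,"y":-0.7,"z":0,"ax":0,"ay":0,"az":-0.8},{"jaw":120,"x":0.5,"y":-0.7,"z":0,"ax":0,"ay":0,"az":-0.8},{"jaw":120,"x":0.5,"y":-0.7,"z":0,"ax":0,"ay":0,"az":-0.8},{"jaw":120,"x":0,"y":0,"z":0,"ax":0,"ay":0,"az":0}]'
```

```text
time_s: 0.98
tcp_pos: [0.4138, 0.3187, 0.2174]
ee_rot: [[0.321, -0.947, -0.007], [-0.947, -0.321, -0.005], [0.003, 0.009, -1.0]]
wrist_force: [-1.0, 0.3, 0.3]
gripper_width: 0.532
```

```bash
python3 -m inch '[{"jaw":120,"x":0.5,"y":-0.5,"z":-0.1,"ax":0,"ay":0,"az":-0.6},{"jaw":120,"x":0.5,"y":-0.5,"z":-0.1,"ax":0,"ay":0,"az":-0.6},{"jaw":120,"x":0.3,"y":-0.4,"z":-0.1,"ax":0,"ay":0,"az":0},{"jaw":120,"x":0,"y":0,"z":0,"ax":0,"ay":0,"az":0}]'; python3 - <<'E'
from h import *
snap('top','top1.png'); snap('side','side1.png')
E
```

```text
time_s: 1.48
tcp_pos: [0.4928, 0.2341, 0.1977]
ee_rot: [[0.115, -0.993, -0.01], [-0.993, -0.115, -0.004], [0.002, 0.01, -1.0]]
wrist_force: [-0.7, 0.2, 0.2]
gripper_width: 0.529
```

View pics/top1.png

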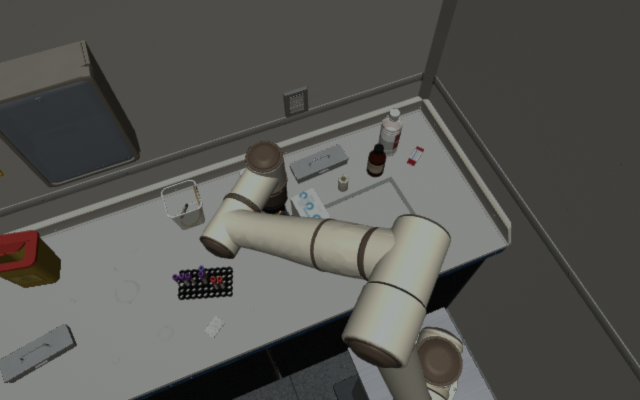

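View pics/side1.png

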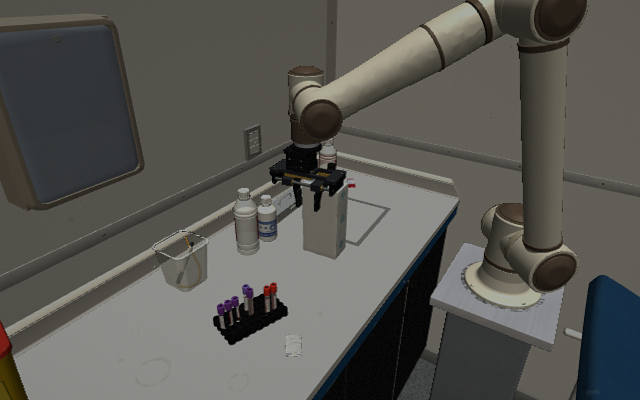

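```bash
python3 -m inch '[{"jaw":120,"x":0.03,"y":-0.3,"z":0,"ax":0,"ay":0,"az":0},{"jaw":120,"x":0.03,"y":-0.25,"z":0,"ax":0,"ay":0,"az":0},{"jaw":120,"x":0.01,"y":-0.1,"z":0,"ax":0,"ay":0,"az":0},{"jaw":120,"x":0.01,"y":-0.1,"z":0,"ax":0,"ay":0,"az":0},{"jaw":120,"x":0.01,"y":-0.1,"z":0,"ax":0,"ay":0,"az":0},{"jaw":120,"x":0.01,"y":-0.1,"z":0,"ax":0,"ay":0,"az":0},{"jaw":120,"x":0.01,"y":-0.1,"z":0,"ax":0,"ay":0,"az":0},{"jaw":120,"x":0.01,"y":-0.1,"z":0,"ax":0,"ay":0,"az":0}]'; python3 - <<'E'
from h import *
_,im=snap('side','side2.png')
cv2.imwrite('pics/s2c.png',cv2.resize(im[140:290,230:430,::-1],None,fx=4,fy=4,interpolation=cv2.INTER_CUBIC))
E
```

```text
time_s: 2.58
tcp_pos: [0.4989, 0.165, 0.1995]
ee_rot: [[0.122, -0.993, -0.007], [-0.993, -0.122, -0.001], [0.0, 0.007, -1.0]]
wrist_force: [0.4, 0.8, 0.2]
gripper_width: 0.53
```

View pics/s2c.png

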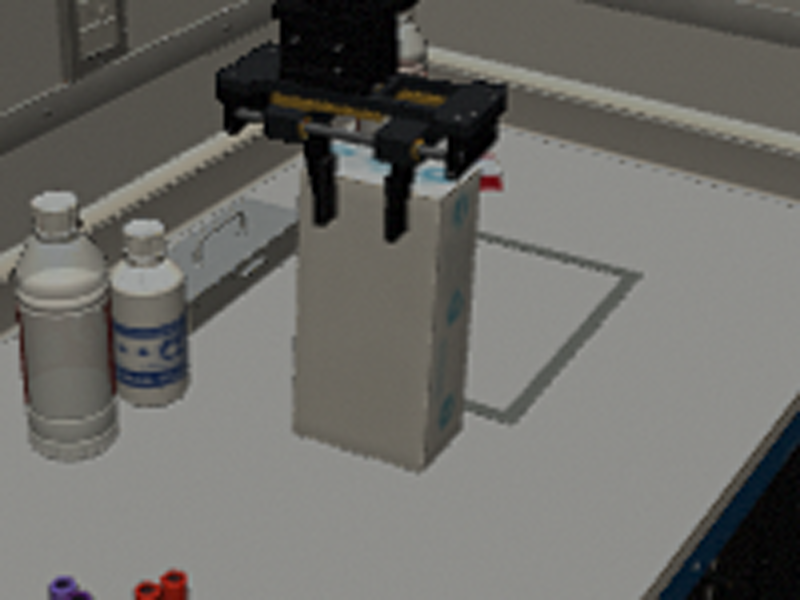

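The fingers are touching high on the back face (crop pixels 325,200 and 395,220) and the carton leans slightly. I'll keep tipping.

```bash
python3 -m inch '[{"jaw":120,"x":0.01,"y":-0.12,"z":0,"ax":0,"ay":0,"az":0},{"jaw":120,"x":0.01,"y":-0.12,"z":0,"ax":0,"ay":0,"az":0},{"jaw":120,"x":0.01,"y":-0.12,"z":0,"ax":0,"ay":0,"az":0},{"jaw":120,"x":0.01,"y":-0.12,"z":0,"ax":0,"ay":0,"az":0},{"jaw":120,"x":0.01,"y":-0.12,"z":0,"ax":0,"ay":0,"az":0}]'; python3 - <<'E'
from h import *
_,im=snap('side','side3.png')
cv2.imwrite('pics/s3c.png',cv2.resize(im[140:290,230:430,::-1],None,fx=4,fy=4,interpolation=cv2.INTER_CUBIC))
E
```

```text
time_s: 3.25
tcp_pos: [0.5019, 0.126, 0.1993]
ee_rot: [[0.121, -0.993, -0.007], [-0.993, -0.121, -0.002], [0.001, 0.007, -1.0]]
wrist_force: [0.3, 0.4, -0.3]
gripper_width: 0.532
```

View pics/s3c.png

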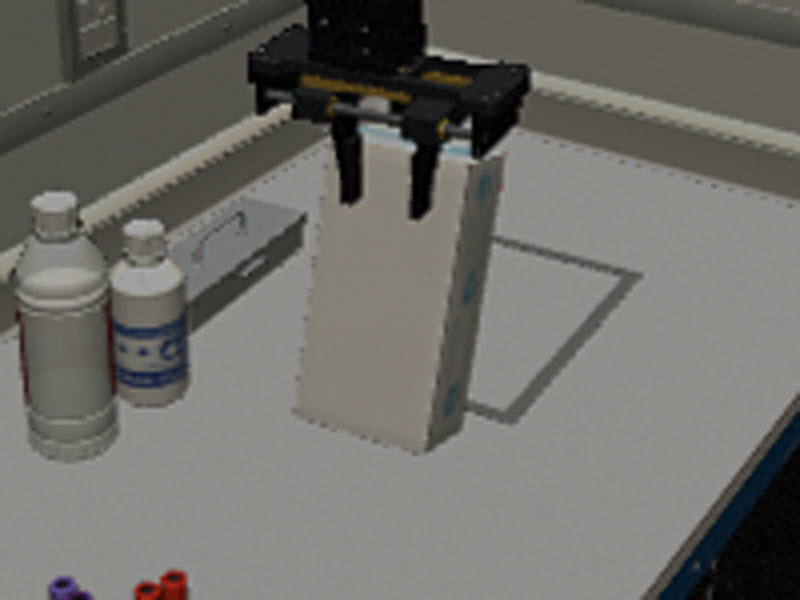

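The carton is tipping cleanly, leaning about 0.25 rad. I'll go a little further and then stop.

```bash
python3 -m inch '[{"jaw":120,"x":0.01,"y":-0.12,"z":0,"ax":0,"ay":0,"az":0},{"jaw":120,"x":0.01,"y":-0.12,"z":0,"ax":0,"ay":0,"az":0},{"jaw":120,"x":0.01,"y":-0.12,"z":0,"ax":0,"ay":0,"az":0},{"jaw":120,"x":0,"y":0,"z":0,"ax":0,"ay":0,"az":0},{"jaw":120,"x":0,"y":0,"z":0,"ax":0,"ay":0,"az":0},{"jaw":120,"x":0,"y":0,"z":0,"ax":0,"ay":0,"az":0},{"jaw":120,"x":0,"y":0,"z":0,"ax":0,"ay":0,"az":0}]'; python3 - <<'E'
from h import *
_,im=snap('side','side4.png')
cv2.imwrite('pics/s4c.png',cv2.resize(im[140:290,230:430,::-1],None,fx=4,fy=4,interpolation=cv2.INTER_CUBIC))
E
```

```text
time_s: 4.18
tcp_pos: [0.5038, 0.1022, 0.1993]
ee_rot: [[0.121, -0.993, -0.007], [-0.993, -0.121, -0.002], [0.001, 0.008, -1.0]]
wrist_force: [-0.8, 0.2, -0.3]
gripper_width: 0.53
```

View pics/s4c.png

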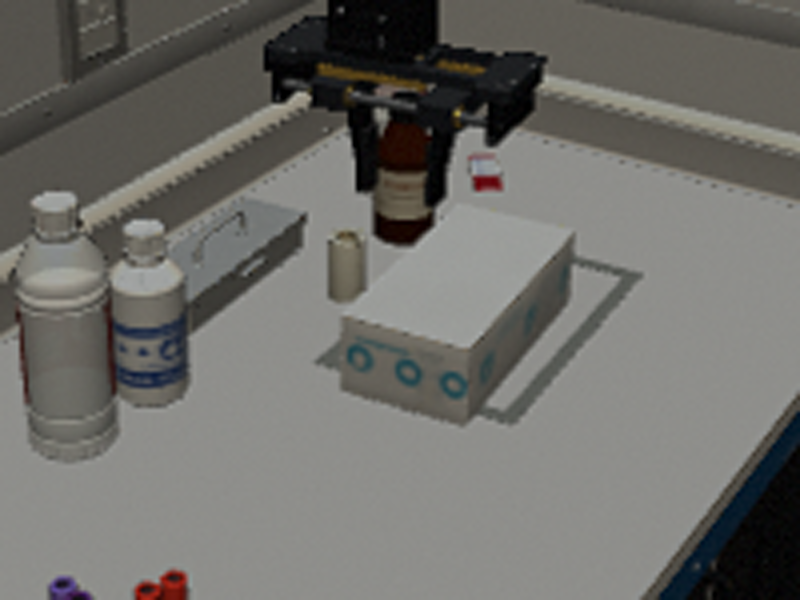

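It lies flat, short of the tape by its foot end (crop corners 342,318 / 471,348 / 574,232 / 455,204). I'll fit its pose.

```bash
cat >> h.py <<'E'
TAPE=np.array([0.52275,-0.07767,4.7816])
def fitflat(cp,obs,x0):
    def X(p,s):
        l=rot(p[2])@np.array([s[0]*.1135,s[1]*.058]); return [p[0]+l[0],p[1]+l[1],s[2]*.074]
    r=least_squares(lambda p:np.concatenate([proj(cp,X(p,s))-q for s,q in obs]),x0)
    p=r.x; R=rot(TAPE[2]).T
    print('pose',p.round(4),'res',r.fun.round(1),'in tape',(R@(p[:2]-TAPE[:2])).round(4),'dyaw deg',np.degrees(p[2]-TAPE[2]).round(2))
    for a in (-1,1):
        for b in (-1,1): print((R@(np.array(X(p,(a,b,0))[:2])-TAPE[:2])).round(4))
    return p
E
python3 - <<'E'
from h import *
cp=camera_params('side')
o=[((-1,1,1),(342,318)),((-1,-1,1),(471,348)),((1,-1,1),(574,232)),((1,1,1),(455,204)),((-1,1,0),(342,390)),((-1,-1,0),(470,423))]
p=fitflat(cp,[(s,c2f(q,230,140,4)) for s,q in o],[.5,-.02,4.8])
d=np.array([np.cos(p[2]),np.sin(p[2])]);print('foot end',p[:2]-d*.1135,'dir',d)
for q in [(513,424),(642,273)]: print(rot(TAPE[2]).T@(back(cp,*c2f(q,230,140,4))[:2]-TAPE[:2]))
E
```

```text
pose [ 0.5171 -0.0237  4.8241] res [-0.6 -1.2  0.8  0.2  0.6 -1.  -0.1 -0.9 -0.7  0.5  0.1  1.5] in tape [-0.0543 -0.0019] dyaw deg 2.44
[-0.1652 -0.0647]
[-0.1701  0.0512]
[ 0.0616 -0.0551]
[0.0567 0.0608]
foot end [0.5044058  0.08911957] dir [ 0.11149414 -0.99376509]
[-0.14199649 -0.09091735]
[ 0.14345666 -0.09220633]
```

```bash
python3 -m inch '[{"jaw":120,"x":-0.06,"y":0.5,"z":0,"ax":0,"ay":0,"az":0},{"jaw":120,"x":-0.06,"y":0.5,"z":0,"ax":0,"ay":0,"az":0},{"jaw":120,"x":0,"y":0,"z":-0.5,"ax":0,"ay":0,"az":0},{"jaw":120,"x":0,"y":0,"z":-0.5,"ax":0,"ay":0,"az":0},{"jaw":120,"x":0,"y":0,"z":-0.5,"ax":0,"ay":0,"az":0},{"jaw":120,"x":0,"y":0,"z":-0.5,"ax":0,"ay":0,"az":0},{"jaw":120,"x":0,"y":0,"z":-0.5,"ax":0,"ay":0,"az":0},{"jaw":120,"x":0,"y":0,"z":-0.2,"ax":0,"ay":0,"az":0},{"jaw":120,"x":0,"y":0,"z":0,"ax":0,"ay":0,"az":0}]'
```

```text
time_s: 5.35
tcp_pos: [0.4978, 0.1663, 0.0346]
ee_rot: [[0.124, -0.992, -0.002], [-0.992, -0.124, 0.001], [-0.001, 0.002, -1.0]]
wrist_force: [0.2, 0.9, -0.2]
gripper_width: 0.533
```

```bash
python3 -m inch '[{"jaw":120,"x":0.04,"y":-0.4,"z":-0.05,"ax":0,"ay":0,"az":0},{"jaw":120,"x":0.03,"y":-0.3,"z":0,"ax":0,"ay":0,"az":0},{"jaw":120,"x":0.01,"y":-0.1,"z":0,"ax":0,"ay":0,"az":0},{"jaw":120,"x":0.01,"y":-0.1,"z":0,"ax":0,"ay":0,"az":0},{"jaw":120,"x":0.01,"y":-0.1,"z":0,"ax":0,"ay":0,"az":0},{"jaw":120,"x":0.01,"y":-0.1,"z":0,"ax":0,"ay":0,"az":0},{"jaw":120,"x":0.01,"y":-0.1,"z":0,"ax":0,"ay":0,"az":0},{"jaw":120,"x":0.01,"y":-0.1,"z":0,"ax":0,"ay":0,"az":0},{"jaw":120,"x":0.01,"y":-0.1,"z":0,"ax":0,"ay":0,"az":0}]'; python3 - <<'E'
from h import *
_,im=snap('side','side5.png')
cv2.imwrite('pics/s5c.png',cv2.resize(im[140:290,230:430,::-1],None,fx=4,fy=4,interpolation=cv2.INTER_CUBIC))
E
```

```text
time_s: 6.48
tcp_pos: [0.5104, 0.0819, 0.0361]
ee_rot: [[0.127, -0.992, 0.008], [-0.992, -0.127, 0.006], [-0.005, -0.008, -1.0]]
wrist_force: [-0.5, 1.5, 1.1]
gripper_width: 0.532
```

View pics/s5c.png

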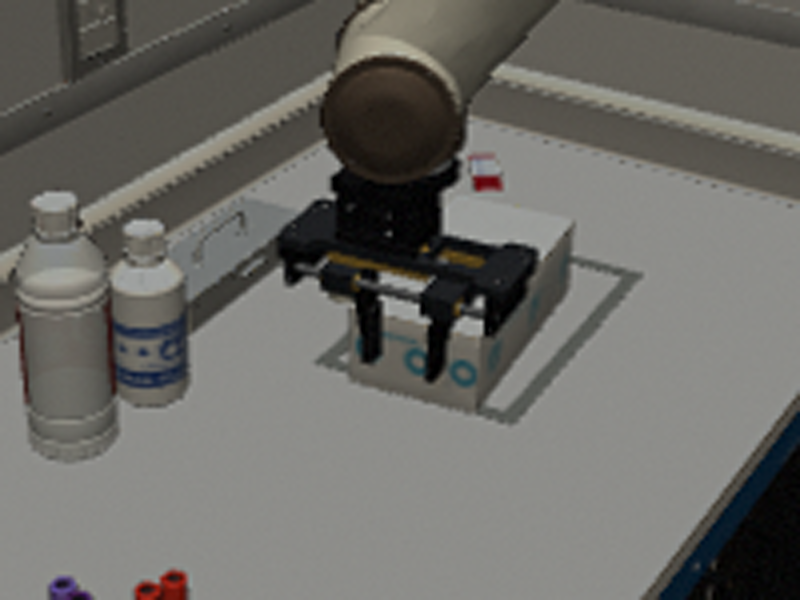

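Contact is made at the foot end and the carton is sliding straight (near-left bottom corner about 350,378 in the crop). About 37 mm is left.

```bash
python3 -m inch '[{"jaw":120,"x":0.005,"y":-0.1,"z":-0.02,"ax":0,"ay":0,"az":0},{"jaw":120,"x":0.005,"y":-0.1,"z":-0.02,"ax":0,"ay":0,"az":0},{"jaw":120,"x":0.005,"y":-0.1,"z":-0.02,"ax":0,"ay":0,"az":0},{"jaw":120,"x":0.005,"y":-0.1,"z":-0.02,"ax":0,"ay":0,"az":0},{"jaw":120,"x":0.005,"y":-0.1,"z":0,"ax":0,"ay":0,"az":0},{"jaw":120,"x":0.005,"y":-0.1,"z":0,"ax":0,"ay":0,"az":0}]'; python3 - <<'E'
from h import *
_,im=snap('side','side6.png')
cv2.imwrite('pics/s6c.png',cv2.resize(im[140:290,230:430,::-1],None,fx=4,fy=4,interpolation=cv2.INTER_CUBIC))
E
```

```text
time_s: 7.28
tcp_pos: [0.5132, 0.0436, 0.0315]
ee_rot: [[0.128, -0.992, 0.01], [-0.992, -0.127, 0.006], [-0.005, -0.01, -1.0]]
wrist_force: [-0.2, 1.7, 2.1]
gripper_width: 0.531
```

View pics/s6c.png

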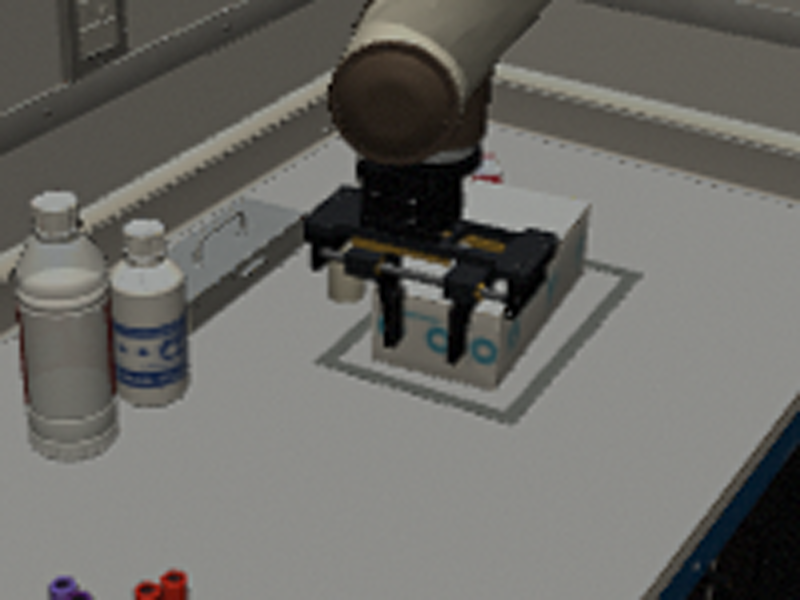

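The foot end is now inside the tape (bottom corners about 373,360 and 498,386). I'll back off and measure.

```bash
python3 -m inch '[{"jaw":120,"x":-0.05,"y":0.3,"z":0,"ax":0,"ay":0,"az":0},{"jaw":120,"x":-0.1,"y":0.7,"z":0,"ax":0,"ay":0,"az":0},{"jaw":120,"x":0,"y":0.2,"z":0.8,"ax":0,"ay":0,"az":0},{"jaw":120,"x":0,"y":0.2,"z":0.9,"ax":0,"ay":0,"az":0},{"jaw":120,"x":0,"y":0.2,"z":0.9,"ax":0,"ay":0,"az":0},{"jaw":120,"x":0,"y":0.2,"z":0.9,"ax":0,"ay":0,"az":0},{"jaw":120,"x":0,"y":0.2,"z":0.9,"ax":0,"ay":0,"az":0},{"jaw":120,"x":0,"y":0,"z":0,"ax":0,"ay":0,"az":0}]'; python3 - <<'E'
from h import *
_,im=snap('side','side7.png')
cv2.imwrite('pics/s7c.png',cv2.resize(im[140:290,230:430,::-1],None,fx=4,fy=4,interpolation=cv2.INTER_CUBIC))
_,im=snap('top','top7.png')
E
```

```text
time_s: 8.32
tcp_pos: [0.4971, 0.1687, 0.3017]
ee_rot: [[0.129, -0.992, 0.001], [-0.992, -0.129, 0.001], [-0.001, -0.002, -1.0]]
wrist_force: [-0.0, 0.5, -1.6]
gripper_width: 0.533
```

View pics/s7c.png

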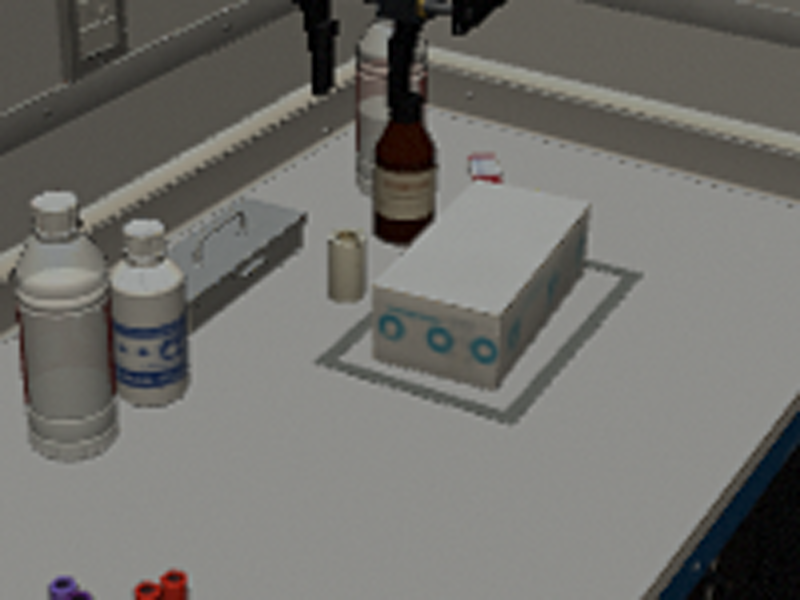

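View pics/top7.png

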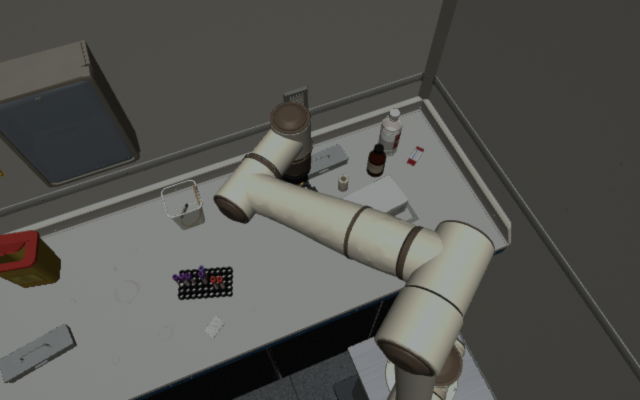

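The gripper is clear of everything and the carton lies inside the tape in the side view (top corners 374,287 / 501,315 / 590,205 / 475,182). In the top view the arm covers most of it.

```bash
python3 - <<'E'
from h import *
cp=camera_params('side')
o=[((-1,1,1),(374,287)),((-1,-1,1),(501,315)),((1,-1,1),(590,205)),((1,1,1),(475,181)),((-1,1,0),(374,358)),((-1,-1,0),(499,387))]
fitflat(cp,[(s,c2f(q,230,140,4)) for s,q in o],[.52,-.08,4.8])
E
```

```text
pose [ 0.5251 -0.0797  4.8494] res [-0.6 -0.9  0.8 -0.   0.9 -1.1 -0.3 -1.3 -0.9  0.6  0.2  1.6] in tape [0.0022 0.0022] dyaw deg 3.88
[-0.1071 -0.0633]
[-0.115   0.0524]
[ 0.1194 -0.0479]
[0.1115 0.0678]
```

All four corners are within ±0.119 (limit 0.143) and ±0.068 (limit 0.092), so there is more than 20 mm to spare. I'm handing it in.

```bash
python3 -c "
from station import *
s=sense();print(s['wrist_force'],s['time_s'],abs(s['joint_velocities']).max());print(finish_job())"
```

```text
[-0.16953754 -0.73827348 -1.56291957] 8.425 2.4257168240956517
the job is handed in; nothing more can be done
None
```

The carton was tipped over towards the tape and pushed on by its foot end. It now lies flat inside the tape rectangle, and I handed the job in at 8.4 s.

- **Position:** the last side-view fit puts the carton's centre about 2 mm from the rectangle's centre in each direction, turned 3.9°. All four corners are within ±0.119 m (limit 0.143) and ±0.068 m (limit 0.092). The fit residuals were up to about 1.6 pixels.
- **Forces:** wrist-force readings, taken only at the end of each move, never passed about 3 N. I have no record of peaks in between, or of the contact force itself.
- **Bystanders:** the things I could see in the last pictures look unmoved; I judged this by eye and did not measure it.
- **Not confirmed:** the arm hid most of the carton from the top camera at the end, so the final position rests on the side view alone. The two cameras had agreed on the tape corners to about 1–2 mm earlier. The gripper was well clear of the carton when I handed in.

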